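Sweep the lemon grass off the chopping board into the tray

TASK

Clear the chopping board: with the fingertips, sweep both lemon grass stalks sideways off the board's long edge into the shallow metal tray beside it, so that both end up lying wholly inside the tray. Push them gently, without pinching, lifting or carrying them, and leave the jigger standing where it is on the board and everything else on the table undisturbed.

Things in the scene. Friction and masses are not known exactly. Their poses are not given: they have to be found in the camera images.
- board: Dark hardwood chopping board, level on four 21 mm rubber feet, fixed: 261 mm along its x, 148 mm along its y, top face 40 mm above the table. Origin under its centre at table height; x runs along its long side, away from the robot (turned up to 0.25 rad), z up. Both stalks and the jigger are on it; the tray lies along one long side, the rubber mat along the other; which is which varies.
- tray: Shallow sheet-metal tray, fixed, open at the top: 240 mm along its x, 130 mm along its y, walls 2 mm thick, their top 14 mm above the table (26 mm below the board's top), floor 2 mm thick. Origin under its centre at table height, axes parallel to the board's. Its near long wall is tucked 6 mm under the board's edge; its centre is 133 mm from the board's centre line, at +y or -y.
- bar_mat: Black ribbed rubber bar mat, fixed, 240 x 130 mm and 8 mm high, along the board's other long side, its centre 133 mm from the board's centre line; origin under its centre at table height. No place for the stalks. A shot glass stands on it.
- stalk_long: Lemon grass stalk, the longer one: loose, rigid, pale, 18 g, 136 mm long, 15 mm wide, 12 mm high; it slides rather than rolls. Origin about mid length on its underside; its own y runs along it. It lies on the board along the long side (within 0.2 rad), 27 to 43 mm to one side of the board's centre line, the other stalk to the other side.
- stalk_short: Lemon grass stalk, the shorter one: 118 mm long, 12 mm wide, 10 mm high, 18 g; origin and axes as for the longer one. It lies on the other side of the board's centre line; which of the two is nearer the tray varies.
- stalk_long_end_a (a point): the end of the longer stalk at its own y = 66 mm, 6 mm above its underside (mid thickness)
- stalk_long_end_b (a point): the end of the longer stalk at its own y = -68 mm, 6 mm above its underside (mid thickness)
- stalk_short_end_a (a point): the end of the shorter stalk at its own y = 57 mm, 6 mm above its underside (mid thickness)
- stalk_short_end_b (a point): the end of the shorter stalk at its own y = -59 mm, 6 mm above its underside (mid thickness)
- jigger: Small steel jigger (hourglass measure), loose, 38 mm in diameter and 64 mm high, 60 g, standing upright on the far end of the board (101 to 108 mm beyond the board's centre along its x), past the stalks' far ends. Origin under its centre, z up. It stays where it is.
- shot_glass: Small clear shot glass, loose, 49 mm in diameter and 62 mm high, standing on the rubber mat, on its lengthwise centre line (59 mm out from the board's long edge, so about 34 mm clear). Origin under its centre.
- jam_pot: Jam pot with a white rim, loose, 70 mm in diameter and 70 mm high, on the table to the left of the work. Origin under its centre.
- glass_pot: Glass pot with a steel screw lid, loose, 58 mm in diameter, 61 mm high, on the table to the left of the work. Origin under its centre.

How it is judged:
At the end, for the whole second after the job is handed in: Both stalks lie at rest in the tray, both ends of each within 118 mm along and 63 mm across of its centre and below 30 mm; the jigger stands (tilt under 0.2 rad) within 15 mm of its start, and the shot glass, jam pot and glass pot within 25 mm of theirs (x of stalk_long_end_a in the frame of tray between -0.118 and 0.118 m and y of stalk_long_end_a in the frame of tray between -0.063 and 0.063 m and height (world z) of each of stalk_long_end_a, stalk_long_end_b, stalk_short_end_a, stalk_short_end_b below 0.03 m and x of stalk_long_end_b in the frame of tray between -0.118 and 0.118 m and y of stalk_long_end_b in the frame of tray between -0.063 and 0.063 m and linear speed of each of stalk_long, stalk_short below 0.02 m/s and x of stalk_short_end_a in the frame of tray between -0.118 and 0.118 m and y of stalk_short_end_a in the frame of tray between -0.063 and 0.063 m and x of stalk_short_end_b in the frame of tray between -0.118 and 0.118 m and y of stalk_short_end_b in the frame of tray between -0.063 and 0.063 m and distance of jigger from where it was at the start of the episode below 0.015 m and angle between jigger's own z axis and vertical below 0.2 rad and distance of each of shot_glass, jam_pot, glass_pot from where it was at the start of the episode below 0.025 m); the robot touches nothing.
It fails at once if a stalk is lifted: one of its ends rises more than 20 mm above its height on the board (height (world z) of any of stalk_long_end_a, stalk_long_end_b, stalk_short_end_a, stalk_short_end_b above 0.066 m).
It fails at once if a stalk is pinched, or pressed with more than 15 N (contact force between the fingers and stalk_long above 15 N or contact force between the fingers and stalk_short above 15 N).
It fails at once if the jigger is shifted by more than 15 mm or tipped (distance of jigger from where it was at the start of the episode above 0.015 m or angle between jigger's own z axis and vertical above 0.25 rad).
It fails at once if another thing on the table is shifted by more than 25 mm (distance of any of shot_glass, jam_pot, glass_pot from where it was at the start of the episode above 0.025 m).
It also fails if it takes over 40 s, if anything falls off the work surface, if the arm or the gripper's body presses on something with over 40 N, if the wrist force passes 120 N, or if a joint passes its speed limit or range.

ROBOT

A 7-joint arm with a two-finger parallel gripper is mounted at the origin on a cart in front of the work surface, level with it; the furniture and walls round the work are solid. World frame = base frame: x ahead of the robot, y to its left, z up, the work surface at z = 0. Lengths are in m, angles in rad, forces in N, time in s.
With the tool pointing down it reaches from about 0.425 to 0.875 m from the base axis. Payload 8.4 kg.
Tool frame: the origin (TCP) lies midway between the tips of the shut fingers; the grasp point (between the pads) lies 19 mm behind it; z points along the fingers, y is the line along which they close (so a half turn about z gives the same grasp; the last joint's range is limited). The gripper opens to 85 mm and grips with 20 to 120 N. Pads are 22 mm wide; open, the fingers measure 114 mm over their backs; the gripper's body (76 mm by 85 mm) begins 54 mm behind the grasp point. The pads swing forward as they close: fully open they stand 13 mm farther back than shut.
Start: joints at [-1.372, 0.333, 0.04, 1.465, -0.013, 1.343, -0.059], TCP at [0.191, 0.621, 0.231] pointing down, gripper open.
Joint ranges: [-2.58, 2.58], [-0.38, 2.09], [-1.3, 1.39], [0.25, 2.4], [-1.5, 4.64], [0.08, 2.09], [-2.65, 2.65]. Speed limits (rad/s): [2.22, 2.22, 2.79, 2.79, 3.14, 3.14, 3.14].

INTERFACE

Orientations are given as [roll, pitch, yaw] about the fixed x, y, z axes, in that order (R = Rz(yaw) Ry(pitch) Rx(roll)).
In Python, from plant import ctrl gives the robot as it stands. The module is installed in compiled form; this text tells all that it offers.
- The arm moves only by the tool step_arm, never from a script. Its argument "steps" is a list of rows, each a list of 3 entries, a list of its own where there are three numbers: the turn, a rotation vector about the tool's x, y, z in units of 8 degrees (1.0 is 8 degrees), then the shift along the tool's x, y, z in units of 30 mm (1.0 is 30 mm), then the opening, from -1 (shut) to 1 (fully open). In form: [[[ax, ay, az], [tx, ty, tz], grip], ...]. A call has 1 to 10 rows; each row shifts and turns the commanded pose from where the row before left it, along the tool's axes as they then stand; what a row does not reach is not made up. A row lasts 1/10 s, in which the tool goes at most 50 mm and 8.59 degrees, less where a joint would pass 70% of its speed; a pose out of reach is approached as far as the arm can. A call is refused whole if a number of a shift passes 1 or a number of a turn 1, either way. A call with a gripper value outside its range is refused whole. The fingers move at their own pace and stop on an object; the grip force is fixed at half the most. Time passes only in rows, so rows that do not move let the fingers close. It gives the time, the measured TCP pose, the force, the opening and the grip force at its end, in the units of the state.
- ctrl.get_state(): the state, without advancing time (a new reading comes with each control period).
- ctrl.grab_frame(name): name is "scene" or "top" or "wrist"; returns the picture (480x640x3 uint8, blue, green, red); there is no depth.
- ctrl.camera_params(name): a dict with "camera_matrix" (3x3 intrinsics, pixels), "extrinsics" (4x4, takes a point from world to camera coordinates); the wrist camera has in their place "T_tool_cam" (4x4, takes a point from camera to tool coordinates, whose origin is the TCP and whose axes are the flange's). Camera axes: x right, y down, z forward; pixel columns grow to the right and rows downward; lengths in m; the calibration is good to about 2 mm. The wrist camera is an equidistant fisheye: a pixel r from the principal point sees the ray r / f radians off the axis. A picture is of the moment at which its call begins: read the wrist's pose just before it. camera_params takes no time and is no camera call.
- ctrl.job_done(): hands the job in; it is judged then, once.
The state is a dict: "clock": time; "q": joint angles; "dq": joint speeds; "joint_efforts": joint torques, N m; "eef_pos": TCP position; "ee_rot": TCP orientation; "force": force on the tool from outside, world axes, zero at the start; "torque": the same for the moment, N m; "grip_width": finger opening in m; "grasp_force": force on a finger pad.
Only numpy, scipy, OpenCV 4.12 (cv2) and the standard library are available. Lean on these libraries where they do the work, as an engineer would, in place of code of your own. Each camera call takes 0.05 s, during which the arm holds its last target. There are 200 camera calls.

## Working session

There is one attempt and no reset: what is moved stays moved. The work goes in short steps, Python scripts to look and compute and a tool call to move; the robot and the scene stay as the last step left them, time stands still between calls to the robot, and variables do not carry over. Pictures are saved under pics/ and viewed, at most 10 in all, crops included, and the job is handed in when it is done.

Besides the shell and the picture viewer there is one more tool, called as name(argument=value, ...), one argument or row to a line, values as JSON. step_arm: Moves the arm, as the interface text tells. Its arguments: {"type":"object","properties":{"steps":{"type":"array","items":{"type":"array"}}},"required":["steps"]}

```bash
mkdir -p pics; python3 - <<'E'
from plant import ctrl
import cv2,numpy as np
np.set_printoptions(precision=4,suppress=True)
s=ctrl.get_state();print({k:s[k] for k in('clock','eef_pos','ee_rot','force','grip_width')})
for n in('top','scene'):
    cv2.imwrite(f'pics/{n}0.png',ctrl.grab_frame(n));p=ctrl.camera_params(n);print(p['camera_matrix'],p['extrinsics'])
E
```

```text
{'clock': 0.0, 'eef_pos': array([0.1906, 0.6209, 0.2304]), 'ee_rot': array([-3.14  ,  0.0001,  2.8438]), 'force': array([-0.9189,  0.4631, -0.1362]), 'grip_width': 0.08545239146097142}
[[537.1717   0.     322.0289]
 [  0.     537.1717 241.9074]
 [  0.       0.       1.    ]] [[ 0.0293 -0.9996  0.0049 -0.0873]
 [-0.9964 -0.0296 -0.0791  0.5784]
 [ 0.0792 -0.0026 -0.9969  1.1234]
 [ 0.      0.      0.      1.    ]]
[[471.9649   0.     314.2829]
 [  0.     471.9649 242.8426]
 [  0.       0.       1.    ]] [[ 0.5923 -0.8057 -0.0004 -0.4095]
 [-0.4677 -0.3435 -0.8144  0.2896]
 [ 0.656   0.4826 -0.5803  0.5371]
 [ 0.      0.      0.      1.    ]]
```

View pics/top0.png

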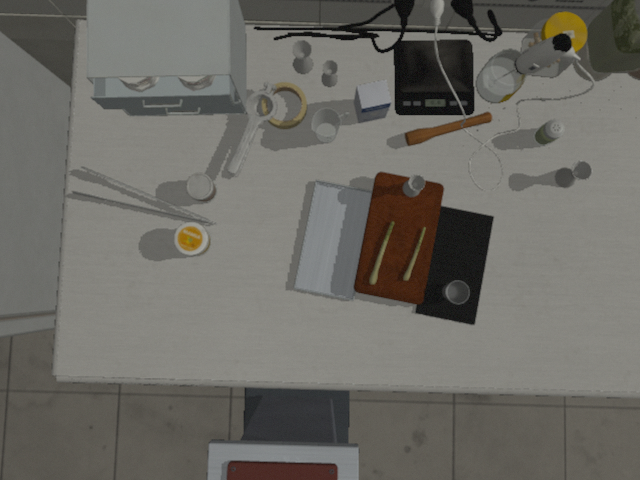

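View pics/scene0.png

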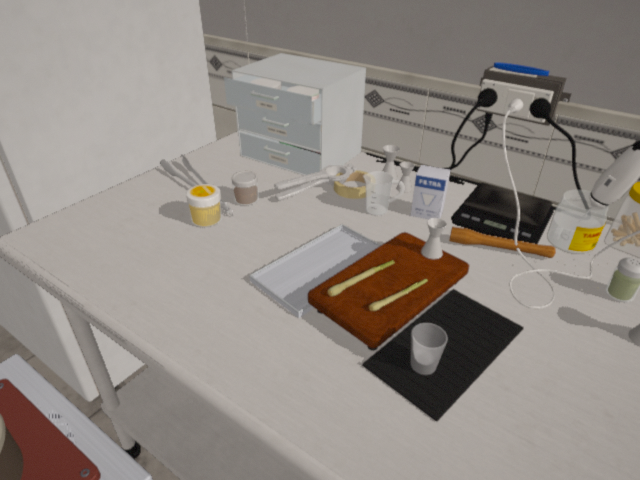

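The tray is on the left (+y), with the long stalk nearer it (px 391,222 to 374,282) and the short one at 423,228 to 407,278. The jigger is at 414,185 and the shot glass is on the right mat. I'll enlarge to measure.

```bash
python3 - <<'E'
import cv2
i=cv2.imread('pics/top0.png')[165:315,285:485];cv2.imwrite('pics/c0.png',cv2.resize(i,None,fx=4,fy=4,interpolation=cv2.INTER_CUBIC))
E
```

```text
(no output)
```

View pics/c0.png

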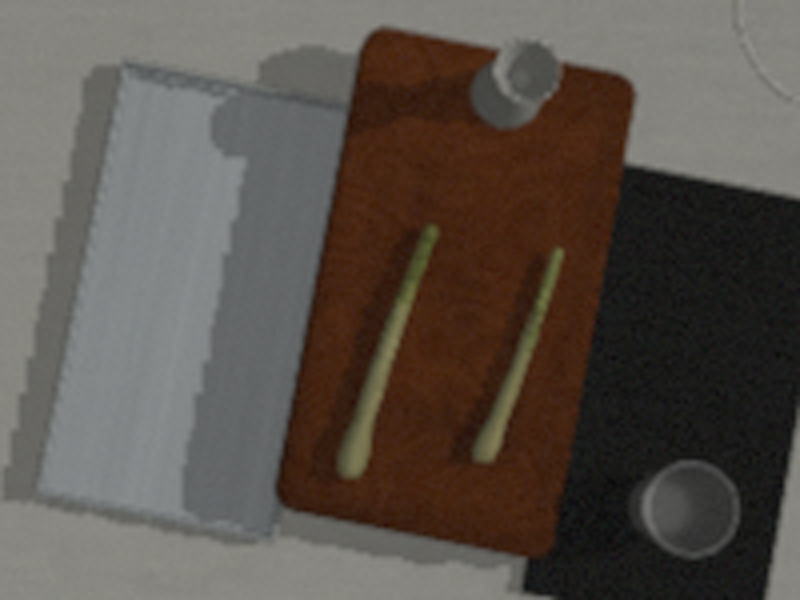

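```bash
cat > h.py <<'E'
from plant import ctrl
import cv2,numpy as np
from scipy.spatial.transform import Rotation as Ro
np.set_printoptions(precision=4,suppress=True)
def px2w(uv,z,n='top'):
    p=ctrl.camera_params(n);K=p['camera_matrix'];T=p['extrinsics'];R=T[:3,:3];c=-R.T@T[:3,3]
    d=R.T@np.linalg.inv(K)@np.array([uv[0],uv[1],1]);return c+d*(z-c[2])/d[2]
def crop(u,v,z): return px2w((285+(u+.5)/4-.5,165+(v+.5)/4-.5),z)
def delta(pos,yaw):
    "tool-axis shift (30mm units) and turn (8deg units) from state to pos,yaw pointing down"
    s=ctrl.get_state();R=Ro.from_euler('xyz',s['ee_rot'])
    G=Ro.from_euler('xyz',[np.pi,0,yaw])
    return R.inv().apply(np.array(pos)-s['eef_pos'])/.03, np.degrees((R.inv()*G).as_rotvec())/8
E
python3 - <<'E'
from h import *
C=[crop(*p,.04) for p in((364,27),(636,78),(552,560),(277,505))]
print(np.array(C)[:,:2],[np.linalg.norm(C[i]-C[(i+1)%4]) for i in range(4)])
ax=(C[0]+C[1]-C[2]-C[3])/2;b=np.arctan2(ax[1],ax[0]);o=np.mean(C,0);print('board',o,b)
B=np.array([[np.cos(b),np.sin(b)],[-np.sin(b),np.cos(b)]])
for n,p,z in(('Ltip',(432,229),.045),('Lfat',(350,475),.046),('Stip',(557,251),.045),('Sfat',(484,460),.045),('jig',(500,103),.04),('jtop',(533,68),.104),('trTL',(123,63),.014),('trBL',(40,492),.014),('trBR',(270,540),.014)):
    w=crop(*p,z);print(n,w,'board',B@(w-o)[:2])
s=ctrl.get_state();print(s['q'])
print(delta((o[0],o[1],.2),b+np.pi/2))
E
```

```text
[[ 0.7331 -0.1796]
 [ 0.7101 -0.3246]
 [ 0.4545 -0.2836]
 [ 0.4788 -0.1396]] [np.float64(0.1467952648453976), np.float64(0.25885255729885365), np.float64(0.14609758350627527), np.float64(0.25742177024323776)]
board [ 0.5941 -0.2318  0.04  ] -0.1573994715812938
Ltip [ 0.6256 -0.2171  0.045 ] board [0.0288 0.0195]
Lfat [ 0.4955 -0.1768  0.046 ] board [-0.106   0.0389]
Stip [ 0.616 -0.283  0.045] board [ 0.0296 -0.0471]
Sfat [ 0.5054 -0.2465  0.045 ] board [-0.0854 -0.0284]
jig [ 0.6945 -0.2526  0.04  ] board [ 0.1024 -0.0047]
jtop [ 0.7011 -0.2583  0.104 ] board [ 0.1098 -0.0093]
trTL [ 0.715  -0.0518  0.014 ] board [0.0911 0.1968]
trBL [ 0.4818 -0.0145  0.014 ] board [-0.145  0.197]
trBR [ 0.4599 -0.138   0.014 ] board [-0.1473  0.0717]
[-1.3722  0.3339  0.0398  1.4662 -0.0134  1.3433 -0.0585]
(array([-21.1994, -23.2299,   1.0527]), array([-0.0081,  0.0081, 10.2448]))
```

step_arm(
  steps=[
    [[0,0,0.5],[-1,-0.5,0],0.6],
    [[0,0,0.5],[-1,-0.5,0],0.6],
    [[0,0,0.5],[-1,-0.5,0],0.6],
    [[0,0,0.5],[-1,-0.5,0],0.6],
    [[0,0,0.5],[-1,-0.5,0],0.6],
    [[0,0,0.5],[-1,-0.5,0],0.6],
    [[0,0,0.5],[-1,-0.6,0],0.6],
    [[0,0,0.5],[-1,-0.6,0],0.6],
    [[0,0,0.5],[-1,-0.6,0],0.6],
    [[0,0,0.5],[-1,-0.6,0],0.6],
  ],
)

```text
clock: 1.1
eef_pos: [0.3384, 0.3223, 0.231]
ee_rot: [-3.141, 0.0, 2.142]
force: [0.2, 0.2, 0.4]
grip_width: 0.068
grasp_force: 0.0
```

```bash
cat >> h.py <<'E'
b=-0.1574;o=np.array([.5941,-.2318]);B=np.array([[np.cos(b),np.sin(b)],[-np.sin(b),np.cos(b)]])
def go(x,y,z,dyaw):
    s=ctrl.get_state();print('t',s['clock'],'tcp',s['eef_pos'],'rot',s['ee_rot'],'board',B@(s['eef_pos'][:2]-o),'F',s['force'],'w',s['grip_width'])
    w=o+B.T@np.array([x,y]);print(delta((*w,z),b+np.pi/2+dyaw))
E
python3 -c "
from h import *
go(-.039,-.003,.15,-.15)"
```

```text
t 1.1 tcp [0.3384 0.3223 0.231 ] rot [-3.1411  0.0002  2.1422] board [-0.3394  0.5072] F [0.237  0.1666 0.3739] w 0.06800578112614467
(array([-19.3539,  -3.8549,   2.7048]), array([-0.0027,  0.0028,  6.294 ]))
```

step_arm(
  steps=[
    [[0,0,0],[-1,-0.2,0],0.6],
    [[0,0,0],[-1,-0.2,0],0.6],
    [[0,0,0],[-1,-0.2,0],0.6],
    [[0,0,0],[-1,-0.2,0],0.6],
    [[0,0,0],[-1,-0.2,0],0.6],
    [[0,0,0],[-1,-0.2,0],0.6],
    [[0,0,0],[-1,-0.2,0],0.6],
    [[0,0,0],[-1,-0.2,0],0.6],
    [[0,0,0],[-1,-0.2,0],0.6],
    [[0,0,0],[-1,-0.2,0],0.6],
  ],
)

```text
clock: 2.1
eef_pos: [0.451, 0.0383, 0.2312]
ee_rot: [-3.141, -0.0, 2.146]
force: [0.6, -0.0, 0.5]
grip_width: 0.0684
grasp_force: 0.0
```

step_arm(
  steps=[
    [[0,0,0],[-1,-0.2,0],0.6],
    [[0,0,0],[-1,-0.2,0],0.6],
    [[0,0,0],[-1,-0.2,0],0.6],
    [[0,0,0],[-1,-0.2,0],0.6],
    [[0,0,0],[-1,-0.2,0],0.6],
    [[0,0,0],[-1,-0.2,0],0.6],
    [[0,0,0],[-1,-0.2,0],0.6],
    [[0,0,0],[-1,-0.2,0],0.6],
    [[0,0,1],[-1,-0.2,0],0.6],
    [[0,0,1],[-0.3,0,0],0.6],
  ],
)

```text
clock: 3.1
eef_pos: [0.556, -0.2278, 0.231]
ee_rot: [-3.14, 0.002, 1.858]
force: [-0.9, 0.7, 0.5]
grip_width: 0.0681
grasp_force: 0.0
```

step_arm(
  steps=[
    [[0,0,1],[0,0,0],0.6],
    [[0,0,1],[0,0,0],0.6],
    [[0,0,1],[0,0,0],0.6],
    [[0,0,1],[0,0,0],0.6],
    [[0,0,0.3],[0,0,0],0.6],
  ],
)

```text
clock: 3.6
eef_pos: [0.556, -0.2243, 0.2309]
ee_rot: [-3.141, 0.0, 1.261]
force: [-0.0, -0.6, -0.1]
grip_width: 0.0684
grasp_force: 0.0
```

```bash
python3 -c "
from h import *
go(-.039,-.003,.034,-.15)"
```

```text
t 3.6 tcp [ 0.556  -0.2243  0.2309] rot [-3.1408  0.0003  1.2609] board [-0.0388  0.0014] F [-0.0073 -0.5958 -0.0796] w 0.06843051130376286
(array([-0.1455,  0.0203,  6.5637]), array([-0.0058,  0.0024, -0.0177]))
```

step_arm(
  steps=[
    [[0,0,0],[-0.15,0,1],0.6],
    [[0,0,0],[0,0,1],0.6],
    [[0,0,0],[0,0,1],0.6],
    [[0,0,0],[0,0,1],0.6],
    [[0,0,0],[0,0,1],0.6],
    [[0,0,0],[0,0,0.5],0.6],
    [[0,0,0],[0,0,0],0.6],
  ],
)

```text
clock: 4.3
eef_pos: [0.5536, -0.2283, 0.0645]
ee_rot: [-3.138, 0.001, 1.266]
force: [0.2, -0.3, 1.5]
grip_width: 0.0685
grasp_force: 0.0
```

```bash
python3 -c "
from h import *
go(-.039,-.003,.034,-.15)
a=ctrl.grab_frame('wrist');t=ctrl.grab_frame('scene')[200:380,240:480]
cv2.imwrite('pics/w1.png',np.hstack([cv2.resize(a,(400,300)),cv2.resize(t,(400,300))]))"
```

```text
t 4.3 tcp [ 0.5536 -0.2283  0.0645] rot [-3.1381  0.0005  1.266 ] board [-0.0406 -0.0029] F [ 0.1927 -0.2848  1.4549] w 0.0685003697956651
(array([0.005 , 0.056 , 1.0172]), array([-0.0253,  0.0036,  0.0183]))
```

View pics/w1.png

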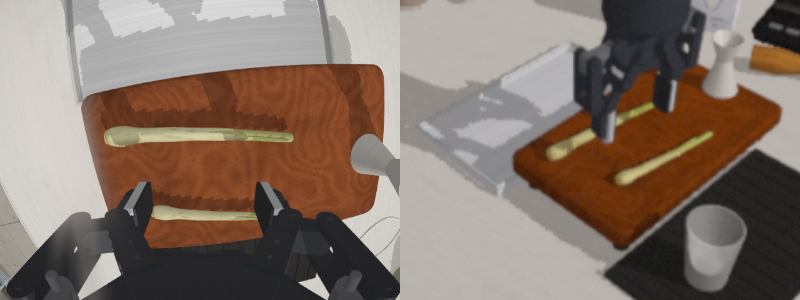

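The fingers hover in the gap between the stalks (tips at about 140,200 and 262,200 in the wrist half), clear of the jigger. Next I go down.

step_arm(
  steps=[
    [[0,0,0],[0,0,0.3],0.6],
    [[0,0,0],[0,0,0.3],0.6],
    [[0,0,0],[0,0,0.2],0.6],
    [[0,0,0],[0,0,0.15],0.6],
    [[0,0,0],[0,0,0],0.6],
    [[0,0,0],[0,0,0],0.6],
  ],
)

```text
clock: 5.0
eef_pos: [0.5548, -0.229, 0.0379]
ee_rot: [-3.142, 0.0, 1.266]
force: [0.3, 0.5, 0.3]
grip_width: 0.0685
grasp_force: 0.0
```

```bash
python3 -c "
from h import *
go(-.039,.075,.034,0)"
```

```text
t 5.0 tcp [ 0.5548 -0.229   0.0379] rot [-3.1416  0.0001  1.2658] board [-0.0392 -0.0034] F [0.3062 0.4812 0.2662] w 0.0684881379902884
(array([ 2.5847, -0.3764,  0.129 ]), array([-0.0002,  0.001 , -1.0568]))
```

step_arm(
  steps=[
    [[0,0,0],[0,0,0.13],0.6],
    [[0,0,0],[0.15,0,0],0.6],
    [[0,0,0],[0.15,0,0],0.6],
    [[0,0,0],[0.15,0,0],0.6],
    [[0,0,-0.1],[0.15,-0.03,0],0.6],
    [[0,0,-0.1],[0.15,-0.03,0],0.6],
    [[0,0,-0.1],[0.15,-0.03,0],0.6],
    [[0,0,-0.1],[0.15,-0.03,0],0.6],
  ],
)

```text
clock: 5.8
eef_pos: [0.5605, -0.1973, 0.034]
ee_rot: [3.141, -0.0, 1.323]
force: [0.1, 0.0, 0.4]
grip_width: 0.0681
grasp_force: 0.1
```

```bash
python3 -c "
from h import *
go(-.039,.075,.034,0)
a=ctrl.grab_frame('wrist');t=ctrl.grab_frame('scene')[200:380,240:480]
cv2.imwrite('pics/w2.png',np.hstack([cv2.resize(a,(400,300)),cv2.resize(t,(400,300))]))"
```

```text
t 5.8 tcp [ 0.5605 -0.1973  0.034 ] rot [ 3.1415 -0.      1.3231] board [-0.0386  0.0288] F [0.1056 0.0094 0.4384] w 0.06814102909124618
(array([ 1.5314, -0.153 , -0.0002]), array([ 0.0008,  0.    , -0.6464]))
```

View pics/w2.png

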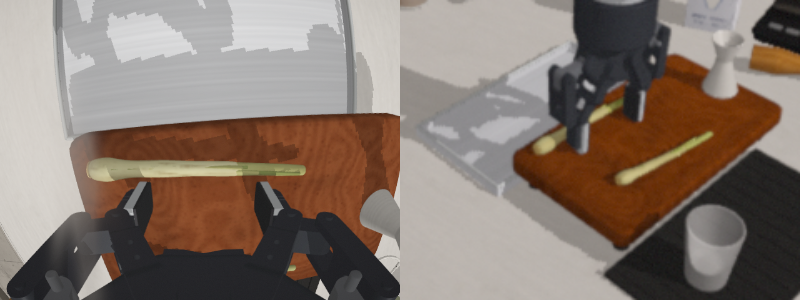

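The fingertips are behind the long stalk (px 90–305, 170) and pushing it evenly. The short stalk and jigger haven't moved, so I continue.

step_arm(
  steps=[
    [[0,0,-0.1],[0.15,-0.03,0],0.6],
    [[0,0,-0.1],[0.15,-0.03,0],0.6],
    [[0,0,-0.1],[0.15,-0.03,0],0.6],
    [[0,0,-0.1],[0.15,-0.03,0],0.6],
    [[0,0,-0.1],[0.15,-0.02,0],0.6],
    [[0,0,-0.1],[0.15,0,0],0.6],
    [[0,0,0],[0.15,0,0],0.6],
    [[0,0,0],[0.2,0,0],0.6],
    [[0,0,0],[0.2,0,0],0.6],
    [[0,0,0],[0.2,0,0],0.6],
  ],
)

```text
clock: 6.9
eef_pos: [0.5659, -0.1476, 0.0339]
ee_rot: [-3.142, 0.0, 1.406]
force: [0.5, 0.4, 0.5]
grip_width: 0.0683
grasp_force: 0.0
```

```bash
python3 -c "
from h import *
go(-.028,-.066,.034,-.16)
a=ctrl.grab_frame('wrist');t=ctrl.grab_frame('scene')[200:380,240:480]
cv2.imwrite('pics/w3.png',np.hstack([cv2.resize(a,(400,300)),cv2.resize(t,(400,300))]))"
```

```text
t 6.9 tcp [ 0.5659 -0.1476  0.0339] rot [-3.1415  0.      1.4056] board [-0.0411  0.0787] F [0.4945 0.3633 0.5286] w 0.06825347900221296
(array([-4.821 ,  0.4728, -0.0038]), array([-0.0006,  0.0002,  1.0902]))
```

View pics/w3.png

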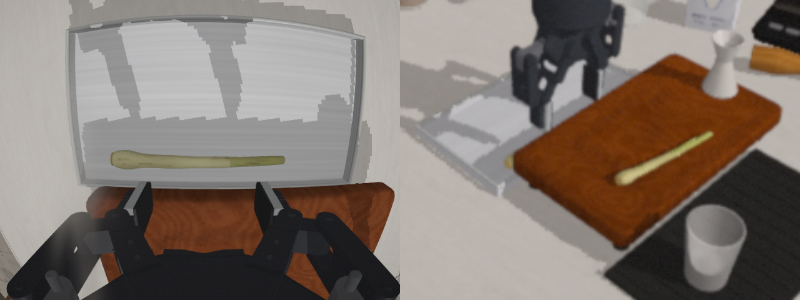

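step_arm(
  steps=[
    [[0,0,0],[-0.2,0,-0.8],0.6],
    [[0,0,0],[-0.5,0,-0.9],0.6],
    [[0,0,0],[-0.8,0.1,0],0.6],
    [[0,0,0],[-0.8,0.1,0],0.6],
    [[0,0,0],[-0.8,0.1,0],0.6],
    [[0,0,0],[-0.8,0.1,0],0.6],
    [[0,0,0],[-0.8,0.07,0],0.6],
    [[0,0,0.5],[-0.05,0,0],0.6],
    [[0,0,0.5],[0,0,0],0.6],
    [[0,0,0.1],[0,0,0],0.6],
  ],
)

```text
clock: 8.0
eef_pos: [0.556, -0.2915, 0.0848]
ee_rot: [-3.141, 0.0, 1.25]
force: [0.4, -0.0, 1.1]
grip_width: 0.0682
grasp_force: 0.0
```

```bash
python3 -c "
from h import *
go(-.028,-.064,.034,-.16)
a=ctrl.grab_frame('wrist');t=ctrl.grab_frame('scene')[200:380,240:480]
cv2.imwrite('pics/w4.png',np.hstack([cv2.resize(a,(400,300)),cv2.resize(t,(400,300))]))"
```

```text
t 8.0 tcp [ 0.556  -0.2915  0.0848] rot [-3.1413  0.0004  1.2497] board [-0.0283 -0.065 ] F [ 0.3624 -0.0247  1.0654] w 0.06824409003577137
(array([0.0336, 0.0038, 1.6944]), array([-0.0019,  0.003 , -0.0266]))
```

View pics/w4.png

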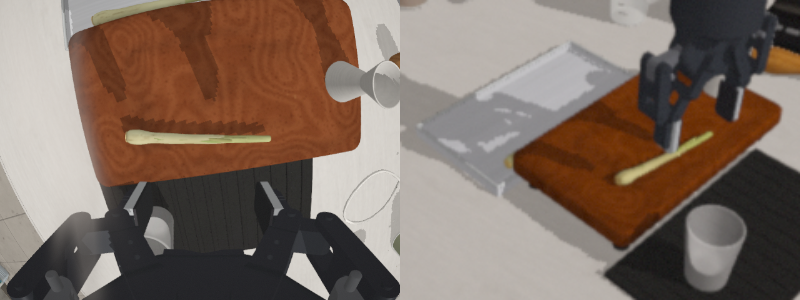

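The fingers hover just behind the short stalk (px 128–270, 137), clear of the shot glass (160,225). I'll go down and push.

step_arm(
  steps=[
    [[0,0,0],[0,0,0.5],0.6],
    [[0,0,0],[0,0,0.5],0.6],
    [[0,0,0],[0,0,0.4],0.6],
    [[0,0,0],[0,0,0.2],0.6],
    [[0,0,0],[0,0,0.1],0.6],
    [[0,0,0],[0,0,0],0.6],
  ],
)

```text
clock: 8.7
eef_pos: [0.5561, -0.2912, 0.0337]
ee_rot: [-3.141, 0.0, 1.252]
force: [-0.1, -0.3, 0.1]
grip_width: 0.0681
grasp_force: 0.0
```

```bash
python3 -c "
from h import *
go(-.028,.08,.0335,0)"
```

```text
t 8.7 tcp [ 0.5561 -0.2912  0.0337] rot [-3.1412  0.0001  1.252 ] board [-0.0282 -0.0646] F [-0.0624 -0.2933  0.0621] w 0.06810640282199261
(array([ 4.7579, -0.7675,  0.0074]), array([-0.0032,  0.0004, -1.1559]))
```

step_arm(
  steps=[
    [[0,0,0],[0.15,-0.02,0],0.6],
    [[0,0,0],[0.15,-0.02,0],0.6],
    [[0,0,0],[0.15,-0.02,0],0.6],
    [[0,0,-0.1],[0.15,-0.02,0],0.6],
    [[0,0,-0.1],[0.2,-0.03,0],0.6],
    [[0,0,-0.1],[0.2,-0.03,0],0.6],
    [[0,0,-0.1],[0.2,-0.02,0],0.6],
    [[0,0,-0.1],[0.2,-0.02,0],0.6],
    [[0,0,-0.1],[0.2,-0.02,0],0.6],
    [[0,0,-0.1],[0.2,-0.02,0],0.6],
  ],
)

```text
clock: 9.7
eef_pos: [0.5652, -0.2369, 0.0339]
ee_rot: [-3.142, 0.0, 1.351]
force: [0.5, 0.6, 0.8]
grip_width: 0.0687
grasp_force: 0.2
```

step_arm(
  steps=[
    [[0,0,-0.1],[0.2,-0.01,0],0.6],
    [[0,0,-0.1],[0.2,-0.01,0],0.6],
    [[0,0,-0.1],[0.2,0,0],0.6],
    [[0,0,-0.1],[0.2,0,0],0.6],
    [[0,0,-0.05],[0.2,0,0],0.6],
    [[0,0,0],[0.2,0,0],0.6],
    [[0,0,0],[0.2,0,0],0.6],
  ],
)

```text
clock: 10.4
eef_pos: [0.5723, -0.1955, 0.0339]
ee_rot: [-3.142, 0.0, 1.412]
force: [-0.2, -0.6, 1.0]
grip_width: 0.0685
grasp_force: 0.2
```

```bash
python3 -c "
from h import *
go(-.028,.08,.0335,0)
a=ctrl.grab_frame('wrist');t=ctrl.grab_frame('scene')[200:380,240:480]
cv2.imwrite('pics/w5.png',np.hstack([cv2.resize(a,(400,300)),cv2.resize(t,(400,300))]))"
```

```text
t 10.4 tcp [ 0.5723 -0.1955  0.0339] rot [-3.1416  0.      1.4124] board [-0.0272  0.0324] F [-0.2003 -0.5892  0.9944] w 0.06854076097574154
(array([ 1.5859, -0.0282,  0.0145]), array([-0.    ,  0.0001, -0.0071]))
```

View pics/w5.png

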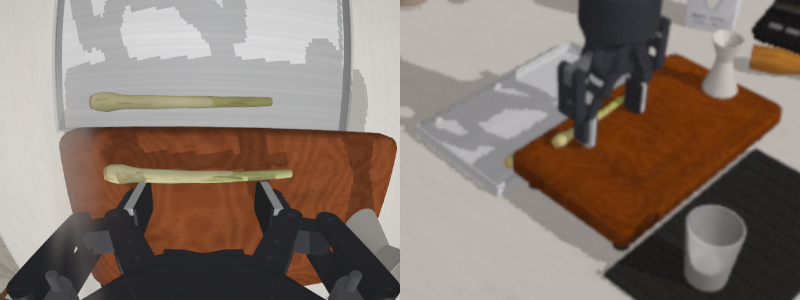

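The short stalk (px 105–290, 173) is moving evenly. The long one lies flat in the tray at row 101. I'll finish the push.

step_arm(
  steps=[
    [[0,0,0],[0.2,0,0],0.6],
    [[0,0,0],[0.2,0,0],0.6],
    [[0,0,0],[0.2,0,0],0.6],
    [[0,0,0],[0.2,0,0],0.6],
    [[0,0,0],[0.2,0,0],0.6],
    [[0,0,0],[0.2,0,0],0.6],
    [[0,0,0],[0.2,0,0],0.6],
    [[0,0,0],[0.2,0,0],0.6],
    [[0,0,0],[0,0,0],0.6],
  ],
)

```text
clock: 11.4
eef_pos: [0.5802, -0.1473, 0.0338]
ee_rot: [-3.142, -0.0, 1.414]
force: [0.6, -0.2, 0.4]
grip_width: 0.0682
grasp_force: 0.0
```

step_arm(
  steps=[
    [[0,0,0],[-0.2,0,-0.6],0.6],
    [[0,0,0],[-0.5,0,-1],0.6],
    [[0,0,0],[-0.8,0,-1],0.6],
    [[0,0,0],[-1,0,-1],0.6],
    [[0,0,0],[0,0,-1],0.6],
    [[0,0,0],[0,0,0],0.6],
    [[0,0,0],[0,0,0],0.6],
  ],
)

```text
clock: 12.1
eef_pos: [0.5681, -0.2236, 0.1734]
ee_rot: [3.14, -0.0, 1.411]
force: [-1.0, 0.3, -0.7]
grip_width: 0.0683
grasp_force: 0.0
```

```bash
python3 -c "
from h import *
go(-.028,.08,.2,0)
a=ctrl.grab_frame('wrist');t=ctrl.grab_frame('top')[165:315,285:485]
cv2.imwrite('pics/w6.png',np.hstack([cv2.resize(a,(400,300)),cv2.resize(t,(400,300))]))"
```

```text
t 12.1 tcp [ 0.5681 -0.2236  0.1734] rot [ 3.1396 -0.0002  1.4115] board [-0.027  0.004] F [-0.9729  0.3038 -0.6937] w 0.06832502331366296
(array([ 2.5337, -0.0364, -0.8874]), array([ 0.0142, -0.0011, -0.0137]))
```

View pics/w6.png

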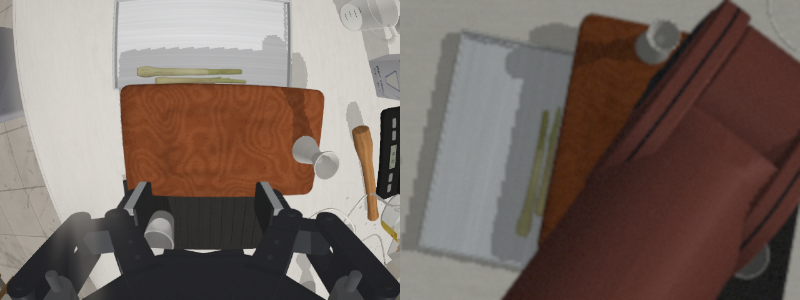

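Both stalks are in the tray, with the short one next to the board edge. I'll enlarge to check heights and margins.

```bash
python3 -c "
from h import *
t=ctrl.grab_frame('top')[210:290,325:385]; a=ctrl.grab_frame('wrist')[80:160,180:420]
cv2.imwrite('pics/w7.png',np.hstack([cv2.resize(t,(360,480),interpolation=2),cv2.resize(cv2.resize(a,None,fx=1.8,fy=1.8),(432,480))]))"
```

```text
(no output)
```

View pics/w7.png

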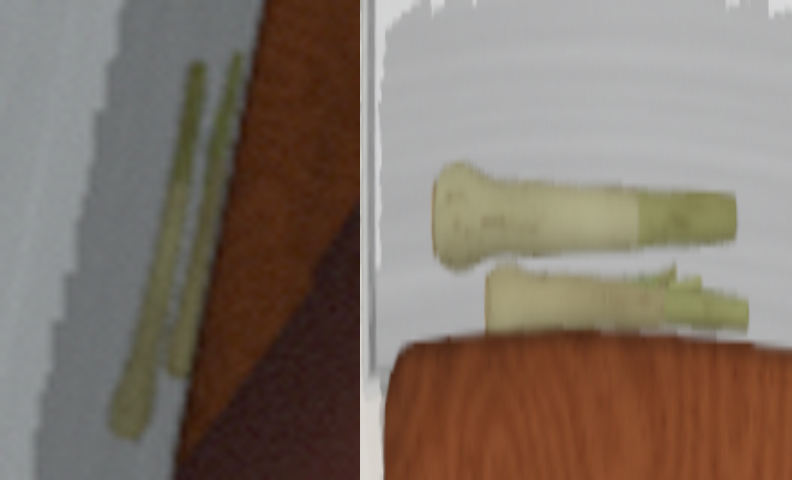

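```bash
python3 -c "
from h import *
for n,p,z in(('Lt',(198,66),.008),('Lf',(127,430),.008),('St',(238,56),.008),('Sf',(176,368),.008)):
  for zz in (z,.024):
    w=px2w((325+(p[0]+.5)/6-.5,210+(p[1]+.5)/6-.5),zz);q=B@(w[:2]-o);print(n,zz,'tray',q[0]+.027,q[1]-.133)
print(ctrl.get_state()['clock'])"
```

```text
Lt 0.008 tray 0.04962293550763931 -0.04248706014404269
Lt 0.024 tray 0.0475329628308401 -0.04171670563915836
Lf 0.008 tray -0.084248109032319 -0.04117175481559343
Lf 0.024 tray -0.08448836262304064 -0.040419574109071654
St 0.008 tray 0.055899480605067685 -0.05605305522492722
St 0.024 tray 0.053722783832693854 -0.05509525704909091
Sf 0.008 tray -0.05915507794935629 -0.05441561156610765
Sf 0.024 tray -0.05974204623615871 -0.05348043822896216
12.3
```

All four ends lie inside the tray limits, with the short stalk's −56 mm the closest to its 63 mm limit. The short stalk's measured length at floor height (115 mm, expected 116) shows it lies flat, so I hand in.

```bash
python3 -c "
from plant import ctrl
print(ctrl.job_done())"
```

```text
the job is handed in; nothing more can be done
None
```

I swept both lemon grass stalks into the tray and handed the job in at about 12 s. By my camera measurements all four ends are inside the limits, and in the last pictures the jigger still stood in place and nothing else looked moved; the hand-in gave no verdict.

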